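Release the hood of the light-curing unit

TASK

Open the latched hood of the light-curing unit: with the two fingertips press its two round release buttons down together and keep both down until the hood has finished rising on its own spring, then let the buttons come up and draw clear. Do not touch the hood, the timer knob or the square start key, grasp nothing, and leave everything else on the bench where it is.

Things in the scene. Friction and masses are not known exactly. Their poses are not given: they have to be found in the camera images.
- unit: Bench light-curing unit, pale grey, 300 mm deep (x), 320 wide (y), fixed. Origin: centre of its underside; x from the front (control side, towards the robot) to the back, y to its left, z up. Along the front an open control ledge, 70 deep, 65 above the bench; in its middle the raised latch housing, 52 x 116, top at 83, with the two release buttons; behind it the hood, 140 high, front sloping.
- release_left: Left release button: round black cap, 25 mm across, 9 mm above its metal collar. Origin: centre of its top face (moves with the cap), at x -112, y +30, z 95 mm in the unit's frame when up. The two are 60 mm apart between centres, side by side along the unit's y. Moves straight down 7 mm: 1.5 N to start, 5 N fully down, each. The hood's front wall is 32 mm behind the centres.
- release_right: The same for the right release button. Origin: centre of its top face, at x -112 mm, y -30 mm, z 95 mm in the unit's frame when up.
- hood: The hood, 250 mm wide, 205 deep, with amber windows; origin on its hinge line at the back, axes as the unit's when shut. Each button draws back its own catch, free of the hood once over 4.5 mm down; either catch alone keeps it shut. With both back its damped spring tips it up about its y axis to about 0.13 rad (front edge 28 mm up), fast at first, then slower, in about 4 s. A button let go early jams it.
- hood_lip (a point): Middle of the hood's front upper edge, 95 mm above the bench when shut and about 123 mm when it has risen; the gauge of how far the hood is open.
- start_key (a joint): Exposure start key, a square black key of 22 mm, top 75 mm above the bench, on the ledge 86 mm right of the unit's middle line: 0 up, 0.004 m fully pressed. Not to be pressed.
- timer: Timer knob, black, 32 mm across, 16 mm high, on the ledge 132 mm right of the unit's middle line, lower than the release buttons. Not to be touched.
- resin_jar: Small amber jar, 32 mm across, 40 mm tall, loose on the left end of the ledge. Origin: centre of its underside.
- articulator: Jaw articulator with plaster casts, about 110 x 100 x 115 mm, 0.7 kg, loose, left of the unit. Origin: centre of its underside.
- basket: Pink plastic basket, 140 x 100 x 60 mm, loose, right of the unit. Origin: centre of its underside.
- plaster_cast: Plaster cast of a jaw, about 62 x 60 x 30 mm, loose on the bench before the unit. Origin: centre of its underside.
- wax_knife: Wax knife with a wooden handle, 170 mm long, 12 mm thick, lying on the bench before the unit. Origin: under the middle of its length, its x along the knife.
- mixing_bowl: Blue rubber mixing bowl, 90 mm across, 55 mm tall, loose beside the unit. Origin: centre of its underside.
- liquid_bottle: White bottle, 52 mm across, 110 mm tall, loose beside the unit. Origin: centre of its underside.

How it is judged:
By the outcome, as a careful person would: the job done as asked, in the order asked, and still so for the second after the job is handed in, with the robot touching nothing.
It also fails if it takes over 38 s, if anything falls off the work surface, if the arm or the gripper's body presses on something with over 40 N, if the wrist force passes 120 N, or if a joint passes its speed limit or range.

ROBOT

A 6-joint arm with a two-finger parallel gripper is mounted at the origin on the work surface. World frame = base frame: x ahead of the robot, y to its left, z up, the work surface at z = 0. Lengths are in m, angles in rad, forces in N, time in s.
With the tool pointing down it reaches from about 0.425 to 0.95 m from the base axis. Payload 3.5 kg.
Tool frame: the origin (TCP) lies midway between the tips of the shut fingers; the grasp point (between the pads) lies 19 mm behind it; z points along the fingers, y is the direction in which the jaws open and shut (so a half turn about z gives the same grasp; the last joint's range is limited). The gripper opens to 85 mm and grips with 20 to 120 N. Pads are 22 mm wide; open, the fingers measure 114 mm over their backs; the gripper's body (76 mm by 85 mm) begins 54 mm behind the grasp point. The pads swing forward as they close: fully open they stand 13 mm farther back than shut.
Start: joints at [1.192, 0.286, 1.577, -0, 1.279, -0.15], TCP at [0.153, 0.657, 0.231] pointing down, gripper open.
Joint ranges: [-2.77, 2.77], [-0.9, 2.22], [0.21, 2.48], [-1.53, 4.67], [0.24, 2.81], [-2.84, 2.84]. Speed limits (rad/s): [2.79, 2.79, 3.14, 3.14, 3.14, 3.14].

INTERFACE

Orientations are given as a unit quaternion [x, y, z, w].
In Python, from plant import ctrl gives the robot as it stands.
- The arm moves only by the tool apply_moves, never from a script. Its argument "moves" is a list that holds one entry, the list of rows, each a list of 7 numbers: the shift along the tool's x, y, z in m, then the turn, a rotation vector about the tool's x, y, z in degrees, then the gripper's target within -1 to 1 (shut at 1, half-way at 0, fully open at -1). In form: [[[tx, ty, tz, ax, ay, az, hand], ...]]. A call has 1 to 12 rows; each row shifts and turns the pose as measured when the row begins, along the tool's axes as they then stand; what a row does not reach is not made up. A row lasts 1/10 s, in which the tool goes at most 50 mm and 8.59 degrees, less where a joint would pass 70% of its speed; a pose out of reach is approached as far as the arm can. A call with a gripper value outside its range is refused whole. The fingers move at their own pace and stop on an object; "force" is the grip in N (left out, the last holds). Time passes only in rows, so rows that do not move let the fingers close. It gives the time, the measured TCP pose, the force and the opening at its end, in the units of the state.
- ctrl.get_state(): the state, without advancing time (a new reading comes with each control period).
- ctrl.read_camera(name): name is "scene" or "side" or "wrist"; returns the picture (400x640x3 uint8, red, green, blue); there is no depth.
- ctrl.get_calibration(name): a dict with "camera_matrix" (3x3 intrinsics, pixels), "cam_to_world" (4x4, takes a point from camera to world coordinates). Camera axes: x right, y up, looking along -z (the intrinsics and any distortion apply to the point x, -y, -z); pixel columns grow to the right and rows downward; lengths in m; the calibration is good to about 2 mm. A picture is of the moment at which its call begins: read the wrist's pose just before it. get_calibration takes no time and is no camera call; for the wrist camera it gives the pose at the moment of the call.
- ctrl.sign_off(): hands the job in, once; it reports no verdict.
The state is a dict: "time": time; "qpos": joint angles; "dq": joint speeds; "joint_efforts": joint torques, N m; "eef_pos": TCP position; "tcp_rot": TCP orientation; "contact_force": force on the tool from outside, world axes, zero at the start; "wrist_torque": the same for the moment, N m; "opening": opening from 0.0 (shut) to 1.0 (fully open).
Only numpy, scipy, OpenCV 4.12 (cv2) and the standard library are available. Lean on these libraries where they do the work, as an engineer would, in place of code of your own. Each camera call takes 0.05 s, during which the arm holds its last target. There are 200 camera calls.

## Working session

There is one attempt and no reset: what is moved stays moved. The work goes in short steps, Python scripts to look and compute and a tool call to move; the robot and the scene stay as the last step left them, time stands still between calls to the robot, and variables do not carry over. Pictures are saved under pics/ and viewed, about 8 in all and at most 12, crops included, and the job is handed in when it is done.

Besides the shell and the picture viewer there is one more tool, called after "Request:" as name(argument=value, ...) on one line, values as JSON. apply_moves: Moves the arm, as the interface text tells. Its arguments: {"type":"object","properties":{"moves":{"type":"array","items":{"type":"array","items":{"type":"array","items":{"type":"number"}}}},"force":{"type":"number"}},"required":["moves"]}

```bash
mkdir -p pics; python3 - <<'E'
from plant import ctrl
import cv2
for n in ["scene","side"]:
    im=ctrl.read_camera(n); cv2.imwrite(f"pics/{n}0.png",im[:,:,::-1])
    c=ctrl.get_calibration(n); print(n,c)
s=ctrl.get_state(); print(s)
E
```

```text
scene {'camera_matrix': array([[464.00335678,   0.        , 311.2294391 ],
       [  0.        , 464.00335678, 209.35505536],
       [  0.        ,   0.        ,   1.        ]]), 'cam_to_world': array([[-0.75998157, -0.40111243,  0.51140671,  1.21129556],
       [ 0.64990861, -0.477278  ,  0.59145964,  0.77572021],
       [ 0.00684136,  0.78186606,  0.62340891,  0.83247716],
       [ 0.        ,  0.        ,  0.        ,  1.        ]])}
side {'camera_matrix': array([[365.53932404,   0.        , 316.86176061],
       [  0.        , 365.53932404, 194.56470091],
       [  0.        ,   0.        ,   1.        ]]), 'cam_to_world': array([[-0.95630749,  0.14664825, -0.25292346,  0.32736491],
       [-0.29145549, -0.54629326,  0.78524988,  0.75459095],
       [-0.02301486,  0.82465627,  0.56516577,  0.58680601],
       [ 0.        ,  0.        ,  0.        ,  1.        ]])}
{'time': 0.1, 'qpos': array([ 1.19200317e+00,  2.87149499e-01,  1.57802739e+00, -3.53070681e-05,
        1.27858146e+00, -1.50017064e-01]), 'dq': array([ 0.00049147, -0.00289185, -0.00272924,  0.00154813, -0.00057709,
        0.00037541]), 'joint_efforts': array([ 9.58182827e-04, -4.07294047e+01, -2.93700027e+01, -1.26503519e-04,
        3.38060578e-03,  2.08331682e-05]), 'eef_pos': array([0.15285072, 0.6568613 , 0.23003893]), 'tcp_rot': array([ 1.14133617e-01,  9.93464818e-01, -1.04963508e-03, -2.66674262e-04]), 'contact_force': array([ 0.17755953, -0.60675601, -0.17006792]), 'wrist_torque': array([-0.03417341, -0.0191049 , -0.01856494]), 'opening': 1.000453248420298}
```

View pics/scene0.png

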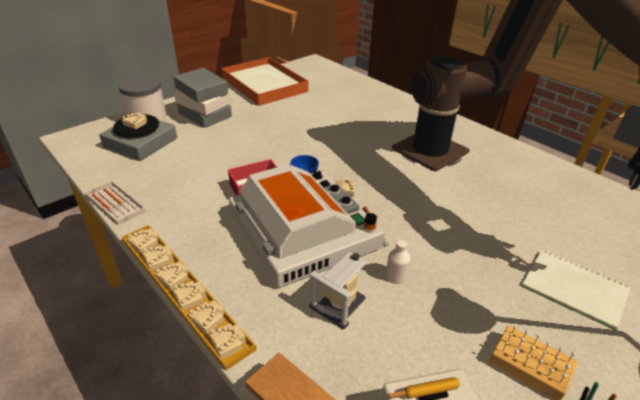

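View pics/side0.png

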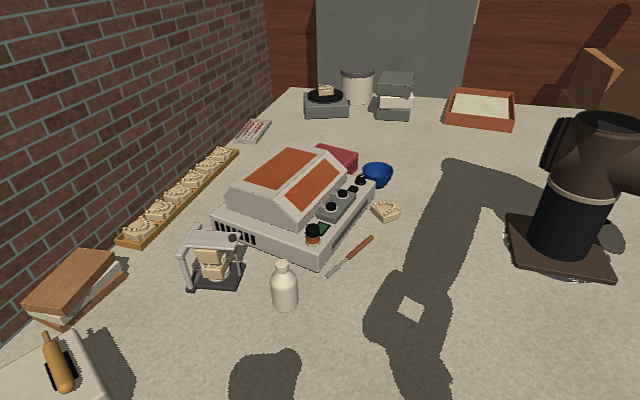

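Scene and side pictures show the unit with its controls facing the robot: side view buttons near (331,206) and (342,194), and scene view near (335,188) and (346,200). Next I'll enlarge both.

```bash
cat > h.py <<'E'
import numpy as np
def ray(c,u,v):
    K=c["camera_matrix"];T=c["cam_to_world"]
    d=np.array([(u-K[0,2])/K[0,0],-(v-K[1,2])/K[1,1],-1.]);return T[:3,3],T[:3,:3]@d
def plane(c,u,v,z):
    o,d=ray(c,u,v);return o+d*(z-o[2])/d[2]
def tri(pairs):
    A=0;b=0
    for c,u,v in pairs:
        o,d=ray(c,u,v);d=d/np.linalg.norm(d);P=np.eye(3)-np.outer(d,d);A=A+P;b=b+P@o
    return np.linalg.solve(A,b)
def proj(c,p):
    K=c["camera_matrix"];T=c["cam_to_world"];q=T[:3,:3].T@(np.asarray(p)-T[:3,3]);return K[0,0]*q[0]/-q[2]+K[0,2],K[1,1]*-q[1]/-q[2]+K[1,2]
E
python3 - <<'E'
from plant import ctrl
from h import *
import cv2
a=cv2.imread("pics/scene0.png")[150:250,290:400];b=cv2.imread("pics/side0.png")[160:260,280:390]
f=lambda x:cv2.resize(x,None,fx=5,fy=5,interpolation=cv2.INTER_CUBIC)
f=lambda x:cv2.resize(x,(400*110//100*1,400),interpolation=cv2.INTER_CUBIC)
cv2.imwrite("pics/crop0.png",np.hstack([f(a)[:,:400],f(b)[:,:400]]))
c=ctrl.get_calibration("side")
for p in [(331,206),(342,194)]:print(plane(c,*p,.095))
c=ctrl.get_calibration("scene")
for p in [(335,188),(346,200)]:print(plane(c,*p,.095))
c=ctrl.get_calibration("wrist");print(c)
E
```

```text
[0.50298629 0.1069147  0.095     ]
[0.49033743 0.05347511 0.095     ]
[0.49677352 0.04696469 0.095     ]
[0.51109573 0.10474943 0.095     ]
{'camera_matrix': array([[314.1279811 ,   0.        , 319.59507742],
       [  0.        , 314.1279811 , 200.58749117],
       [  0.        ,   0.        ,   1.        ]]), 'cam_to_world': array([[ 0.22675304, -0.92763379, -0.2967804 ,  0.07742595],
       [ 0.97395124,  0.21552235,  0.07049182,  0.67476243],
       [-0.00142779, -0.30503388,  0.95234043,  0.37250781],
       [ 0.        ,  0.        ,  0.        ,  1.        ]])}
```

View pics/crop0.png

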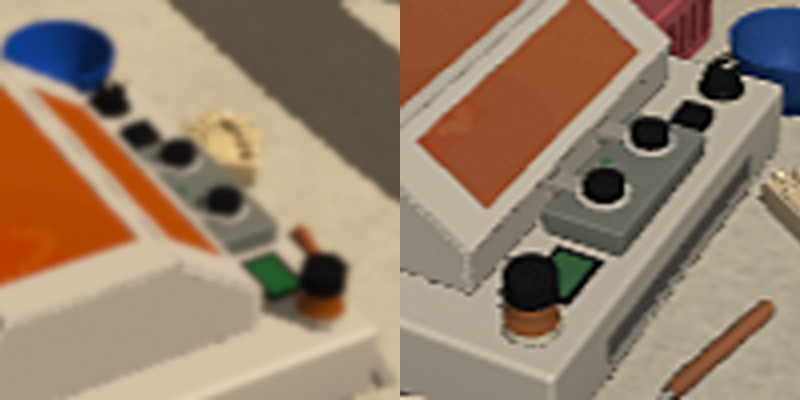

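Enlarged: caps at scene (345.5,199.5) left and (334.5,188) right; side (331,206) left and (342.8,192.8) right. Both views agree with a z=95 mm top, 60 mm spacing and a yaw of about -13.5°, which nearly matches the tool. I'll approach at height.

Request:
apply_moves(moves=[[[-0.0335,-0.0346,0,0,0,0,-0.07],[-0.0335,-0.0346,0,0,0,0,-0.07],[-0.0335,-0.0346,0,0,0,0,-0.07],[-0.0335,-0.0346,0,0,0,0,-0.07],[-0.0335,-0.0346,0,0,0,0,-0.07],[-0.0335,-0.0346,0,0,0,0,-0.07],[-0.0335,-0.0346,0,0,0,0,-0.07],[-0.0335,-0.0346,0,0,0,0,-0.07],[-0.0335,-0.0346,0,0,0,0,-0.07],[-0.0335,-0.0346,0,0,0,0,-0.07],[-0.0335,-0.0346,0,0,0,0,-0.07],[-0.0335,-0.0346,0,0,0,0,-0.07]]])

```text
time: 1.3
eef_pos: [0.4554, 0.1462, 0.2241]
tcp_rot: [0.108, 0.994, -0.004, -0.002]
contact_force: [1.6, 1.0, -0.6]
opening: 0.534
```

```bash
cat > snap.py <<'E'
import sys,cv2,pickle
from plant import ctrl
n=sys.argv[1]
s=ctrl.get_state();c=ctrl.get_calibration("wrist");im=ctrl.read_camera("wrist")
cv2.imwrite(f"pics/{n}.png",im[:,:,::-1]);pickle.dump((c,s),open(f"pics/{n}.pkl","wb"));print(s["eef_pos"],s["tcp_rot"],s["opening"],abs(s["dq"]).max())
E
python3 snap.py w1
```

```text
[0.45540635 0.1462307  0.2241262 ] [ 0.10798549  0.99414208 -0.00390665 -0.00232417] 0.53424499062925 0.9930896496893218
```

Request:
apply_moves(moves=[[[-0.03,-0.028,0,0,0,0,-0.07],[-0.028,-0.026,0,0,0,0,-0.07],[0,0,0,0,0,0,-0.07],[0,0,0,0,0,0,-0.07]]])

```text
time: 1.75
eef_pos: [0.5048, 0.0697, 0.2233]
tcp_rot: [0.114, 0.993, -0.006, -0.002]
contact_force: [-0.5, 0.1, -0.7]
opening: 0.533
```

```bash
python3 snap.py w2; python3 -c "
import cv2,numpy as np
a=cv2.imread('pics/w1.png');b=cv2.imread('pics/w2.png')
cv2.imwrite('pics/w12.png',np.hstack([cv2.resize(a,(320,200)),cv2.resize(b,(320,200))]))"
```

```text
[0.50483272 0.06972723 0.22330828] [ 0.1142054   0.99343627 -0.00607398 -0.00214813] 0.5327055895097027 0.026711684283615502
```

View pics/w2.png

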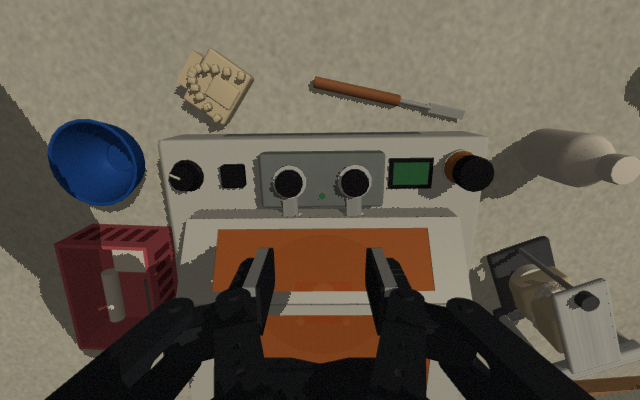

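View pics/w1.png

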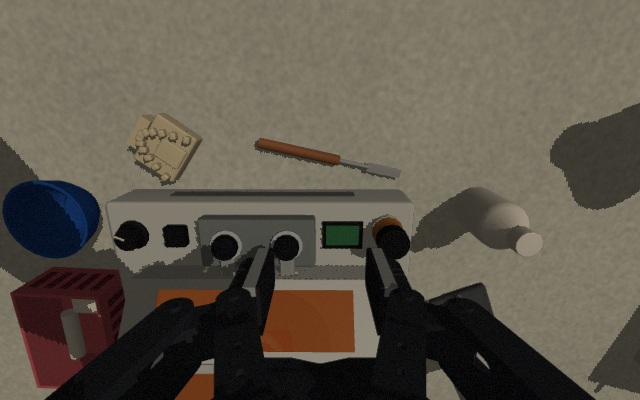

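w2: release caps near (289,183) right and (355,183) left. w1: near (224,246) and (288,246). Fingertips at about rows 250–300 in both. Now I'll measure.

```bash
python3 - <<'E'
from plant import ctrl
from h import *
import cv2,pickle
g={}
for n,pts in [("w1",[(288,247),(224,247)]),("w2",[(355,183),(289,183)]),("scene0",[(345.5,199.5),(334.5,188)]),("side0",[(331,206),(342.8,192.8)])]:
    im=cv2.imread(f"pics/{n}.png").max(2);w=n[0]=="w"; r=18 if w else 6
    c=pickle.load(open(f"pics/{n}.pkl","rb"))[0] if w else ctrl.get_calibration(n[:-1])
    g[n]=[]
    for u,v in pts:
        u0,v0=int(u),int(v);k=(im[v0-r:v0+r+1,u0-r:u0+r+1]<55).astype("uint8")
        N,L,S,C=cv2.connectedComponentsWithStats(k);l=1+np.argmax(S[1:,4])
        m=C[l]+[u0-r,v0-r];print(n,m,S[l],plane(c,*m,.092));g[n].append((c,*m))
for i in (0,1):
    print("w12",tri([g["w1"][i],g["w2"][i]]),"w2+ss",tri([g["w2"][i],g["scene0"][i],g["side0"][i]]),"all",tri([g[n][i] for n in g]))
c,s=pickle.load(open("pics/w2.pkl","rb"))
from scipy.spatial.transform import Rotation as R
r=R.from_quat(s["tcp_rot"]).as_matrix();p=s["eef_pos"];print(r)
for gap in (-.03,.03):
  for z in (0,-.006): print(gap,z,proj(c,p+r@[0,gap,z]),proj(c,p+r@[0.011,gap,z]))
E
```

```text
w1 [283.5        248.72484277] [  0   6  29  31 636] [0.50519571 0.0987072  0.092     ]
w1 [221.0478955  249.05515239] [  0   6  32  31 689] [0.49277312 0.03950237 0.092     ]
w2 [354.28175896 182.65472313] [  4   4  28  28 614] [0.5045764  0.10029465 0.092     ]
w2 [286.86425339 184.14630468] [  0   5  32  29 663] [0.49234853 0.04088385 0.092     ]
scene0 [345.32608696 199.56521739] [ 2  4  9  6 46] [0.50829838 0.09951839 0.092     ]
scene0 [333.64102564 187.79487179] [ 2  3  8  6 39] [0.49605399 0.04092567 0.092     ]
side0 [330.61842105 205.88157895] [ 1  2 10  9 76] [0.50501927 0.1027496  0.092     ]
side0 [342.18461538 192.8       ] [ 2  3 11  9 65] [0.49211554 0.04411347 0.092     ]
w12 [0.50304581 0.09999353 0.09708194] w2+ss [0.50593555 0.09930135 0.08986156] all [0.50596039 0.098953   0.08983066]
w12 [0.49121399 0.04152318 0.0962415 ] w2+ss [0.49332479 0.03955521 0.08919371] all [0.49341485 0.03923371 0.08929757]
[[-0.97390503  0.22688547 -0.00565542]
 [ 0.22693766  0.97384047 -0.01157757]
 [ 0.00288069 -0.01255888 -0.99991698]]
-0.03 0 (np.float64(260.1694117323622), np.float64(260.4978731985815)) (np.float64(258.89035225068045), np.float64(240.68689101235725))
-0.03 -0.006 (np.float64(257.96722764705765), np.float64(266.47384551893555)) (np.float64(256.59028285776094), np.float64(246.04298059053974))
0.03 0 (np.float64(378.4763759890213), np.float64(260.461907190779)) (np.float64(379.7452154976122), np.float64(240.6553304649096))
0.03 -0.006 (np.float64(380.67491798909236), np.float64(266.4349553659159)) (np.float64(382.04114622581415), np.float64(246.0087662916789))
```

Request:
apply_moves(moves=[[[0.005,0,0.025,-0.7,0,-1.5,-0.12],[0.004,0,0.03,0,0,0,-0.12],[0,0,0.03,0,0,0,-0.12],[0,0,0.02,0,0,0,-0.12],[0,0,0,0,0,0,-0.12],[0,0,0,0,0,0,-0.12]]])

```text
time: 2.4
eef_pos: [0.4924, 0.0791, 0.1166]
tcp_rot: [0.095, 0.995, 0.001, -0.0]
contact_force: [0.3, 0.2, 0.4]
opening: 0.559
```

```bash
python3 snap.py w3; python3 - <<'E'
import pickle
from h import *
from scipy.spatial.transform import Rotation as R
c,s=pickle.load(open("pics/w3.pkl","rb"));r=R.from_quat(s["tcp_rot"]).as_matrix();print(r,s["contact_force"])
p=s["eef_pos"]
for b in [(.505,.1003,.095),(.493,.0415,.095)]: print(r.T@(np.array(b)-p),proj(c,b))
E
```

```text
[0.49237998 0.07914726 0.11655676] [ 9.51979951e-02  9.95458020e-01  7.52234702e-04 -3.26371893e-04] 0.5589002708600035 0.02161878394117232
[[-9.81874470e-01  1.89531706e-01 -5.06556565e-04]
 [ 1.89530724e-01  9.81873552e-01  1.55977603e-03]
 [ 7.93001507e-04  1.43549624e-03 -9.99998655e-01]] [0.27409991 0.24641348 0.4082926 ]
[-0.00839928  0.02313026  0.02158333] (np.float64(359.20623415402036), np.float64(255.2658745410644))
[-0.00776119 -0.03687828  0.02149769] (np.float64(255.77680393754338), np.float64(254.3734244096878))
```

View pics/w3.png

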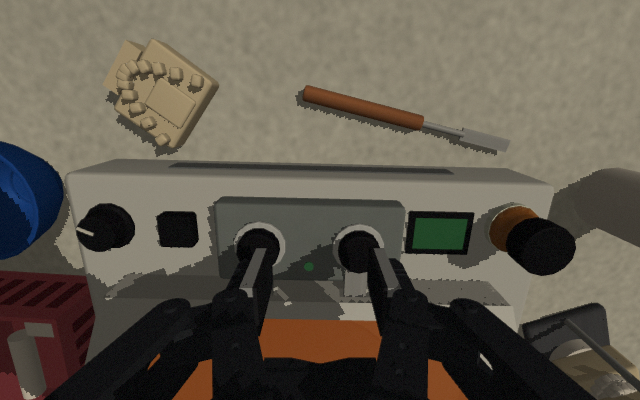

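w3: collars centred near (260,245) right and (359,248) left, with the fingertips just behind them and offset to the left (+y) of the caps. I'll check the caps against their front rims.

```bash
python3 - <<'E'
import pickle,cv2
from h import *
from scipy.spatial.transform import Rotation as R
c,s=pickle.load(open("pics/w3.pkl","rb"));r=R.from_quat(s["tcp_rot"]).as_matrix();p=s["eef_pos"]
for u,v,z in [(260,245,.086),(359,248,.086)]: q=plane(c,u,v,z);print(q,r.T@(q-p))
im=cv2.imread("pics/w3.png")[205:305,210:410]
cv2.imwrite("pics/w3c.png",cv2.resize(cv2.convertScaleAbs(im,alpha=1.6,beta=20),None,fx=4,fy=4,interpolation=cv2.INTER_CUBIC))
E
```

```text
[0.49157898 0.04272679 0.086     ] [-0.00614055 -0.03595597  0.03050031]
[0.50498425 0.10128826 0.086     ] [-0.00820365  0.02408471  0.03058487]
```

View pics/w3c.png

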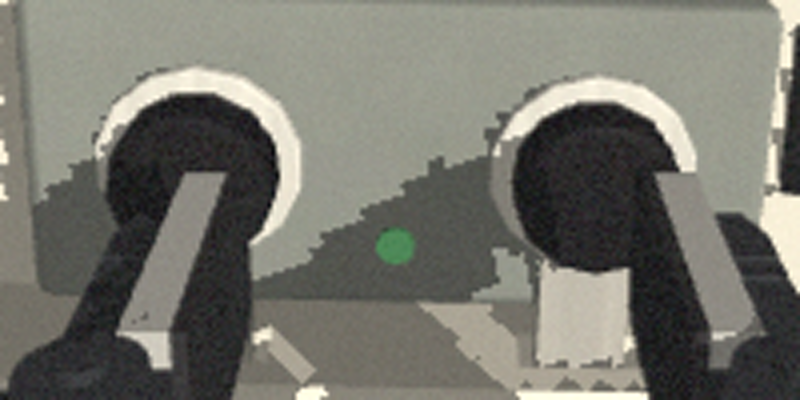

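Caps at (258.3,250) and (359.3,251.5), so relative to the TCP they sit at tool x ≈ -6 mm and midpoint y ≈ -6.3 mm. I'll correct that, with a 2 mm bias away from the hood.

Request:
apply_moves(moves=[[[-0.004,-0.006,0.003,0,0,0,-0.12],[0,0,0.005,0,0,0,-0.12],[0,0,0,0,0,0,-0.12],[0,0,0,0,0,0,-0.12]]])

```text
time: 2.85
eef_pos: [0.498, 0.0723, 0.1123]
tcp_rot: [0.095, 0.995, 0.001, 0.004]
contact_force: [-0.2, 0.2, -0.3]
opening: 0.562
```

```bash
cat > rel.py <<'E'
from plant import ctrl
from h import *
from scipy.spatial.transform import Rotation as R
s=ctrl.get_state();r=R.from_quat(s["tcp_rot"]).as_matrix();p=s["eef_pos"]
print(s["time"],p.round(4),s["contact_force"].round(1),s["wrist_torque"].round(2))
m=np.array([.4978,.0723,.095]) # button midpoint (w3-corrected)
print("midpoint in tool",(r.T@(m-p)).round(4),r[2].round(4),abs(s["dq"]).max())
E
python3 - <<'E'
import pickle
from h import *
c,s=pickle.load(open("pics/w3.pkl","rb"));print(plane(c,258.3,250,.095),plane(c,359.3,251.5,.095))
E
python3 rel.py
```

```text
[0.49055782 0.04363008 0.095     ] [0.50261452 0.10072076 0.095     ]
2.85 [0.498  0.0723 0.1123] [-0.2  0.2 -0.3] [-0.03 -0.03  0.05]
midpoint in tool [ 0.0003 -0.0001  0.0173] [-0.007   0.0025 -1.    ] 0.0028106211992909333
```

Request:
apply_moves(moves=[[[0.003,0,0.004,0,0,0,-0.12],[0,0,0.004,0,0,0,-0.12],[0,0,0.004,0,0,0,-0.12],[0,0,0,0,0,0,-0.12],[0,0,0,0,0,0,-0.12]]])

```text
time: 3.35
eef_pos: [0.495, 0.0728, 0.0995]
tcp_rot: [0.095, 0.995, 0.001, 0.004]
contact_force: [-0.6, -0.7, -0.6]
opening: 0.563
```

```bash
python3 rel.py
```

```text
3.35 [0.495  0.0728 0.0995] [-0.6 -0.7 -0.6] [ 0.02  0.01 -0.01]
midpoint in tool [-0.0028  0.0001  0.0045] [-0.0073  0.0026 -1.    ] 0.006962988857075507
```

Request:
apply_moves(moves=[[[0,0,0.004,0,0,0,-0.12],[0,0,0.004,0,0,0,-0.12],[0,0,0.002,0,0,0,-0.12],[0,0,0.001,0,0,0,-0.12]]])

```text
time: 3.75
eef_pos: [0.4956, 0.0728, 0.0896]
tcp_rot: [0.095, 0.995, 0.001, 0.003]
contact_force: [-2.8, -0.3, 6.4]
opening: 0.563
```

Request:
apply_moves(moves=[[[0,0,0.003,0,0,0,-0.12],[0,0,0.003,0,0,0,-0.12],[0,0,0.003,0,0,0,-0.12]]])

```text
time: 4.05
eef_pos: [0.4956, 0.0728, 0.0852]
tcp_rot: [0.095, 0.996, 0.0, 0.001]
contact_force: [-10.4, 0.4, 24.9]
opening: 0.56
```

Request:
apply_moves(moves=[[[0,0,0.002,0,0,0,-0.12],[0,0,0.002,0,0,0,-0.12],[0,0,0.002,0,0,0,-0.12],[0,0,0.002,0,0,0,-0.12]]])

```text
time: 4.45
eef_pos: [0.4956, 0.0728, 0.0853]
tcp_rot: [0.094, 0.996, -0.0, -0.003]
contact_force: [-6.2, -0.2, 12.3]
opening: 0.562
```

```bash
python3 rel.py; python3 - <<'E'
from plant import ctrl
import cv2,numpy as np
a=ctrl.read_camera("side")[130:250,200:400,::-1]
b=cv2.imread("pics/side0.png")[130:250,200:400]
cv2.imwrite("pics/s1.png",np.vstack([cv2.resize(x,(500,300),interpolation=cv2.INTER_CUBIC) for x in (b,a)]))
E
```

```text
4.45 [0.4956 0.0728 0.0853] [-6.2 -0.2 12.3] [-0.08  1.05 -0.07]
midpoint in tool [-0.0022 -0.0001 -0.0097] [ 0.006  -0.0014 -1.    ] 0.01752500064703659
```

View pics/s1.png

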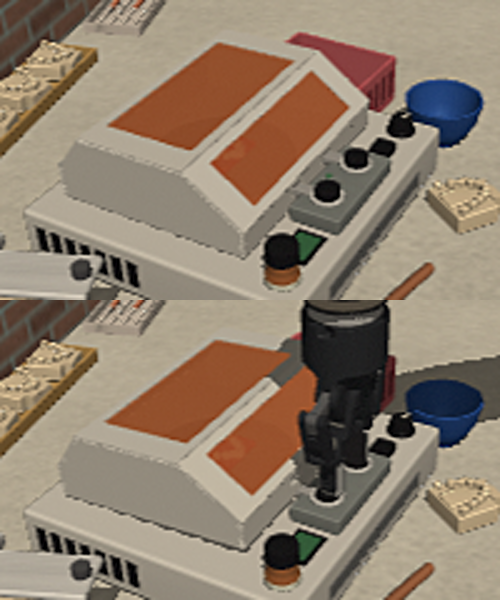

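The bottom (current) half shows both fingertips on the caps and the hood starting to rise. The load is just above the two springs, so I'll hold a bit firmer.

Request:
apply_moves(moves=[[[0,0,0.003,0,-0.2,0,-0.12],[0,0,0.003,0,-0.2,0,-0.12],[0,0,0.003,0,-0.2,0,-0.12],[0,0,0.003,0,-0.2,0,-0.12],[0,0,0.003,0,-0.2,0,-0.12],[0,0,0.003,0,-0.2,0,-0.12]]])

```text
time: 5.1
eef_pos: [0.4958, 0.0728, 0.0853]
tcp_rot: [0.093, 0.996, -0.003, -0.0]
contact_force: [-9.7, -0.3, 18.6]
opening: 0.562
```

```bash
python3 rel.py; cat > hood.py <<'E'
import sys
from plant import ctrl
import cv2,numpy as np
cv2.imwrite(f"pics/{sys.argv[1]}.png",ctrl.read_camera("side")[:,:,::-1])
# row shift of the hood's left-front part against the first picture
b=cv2.imread("pics/side0.png");a=cv2.imread(f"pics/{sys.argv[1]}.png")
for x,y in [(285,205),(290,222),(225,190)]:
    t=b[y-10:y+10,x-12:x+8];w=a[y-30:y+20,x-22:x+18]
    m=cv2.matchTemplate(w,t,cv2.TM_CCOEFF_NORMED);_,v,_,l=cv2.minMaxLoc(m);print((x,y),l[0]-10,l[1]-20,round(v,2))
E
python3 hood.py s2
```

```text
5.1 [0.4958 0.0728 0.0853] [-9.7 -0.3 18.6] [0.12 1.58 0.08]
midpoint in tool [-0.0021 -0.0002 -0.0097] [-5.0e-04 -5.5e-03 -1.0e+00] 0.011265906893685392
(285, 205) -2 -6 0.98
(290, 222) -8 -12 0.75
(225, 190) 0 0 0.87
```

Request:
apply_moves(moves=[[[0,0,0.003,0,-0.1,0,-0.12],[0,0,0.003,0,-0.1,0,-0.12],[0,0,0.003,0,-0.1,0,-0.12],[0,0,0.003,0,-0.1,0,-0.12],[0,0,0.003,0,-0.1,0,-0.12],[0,0,0.003,0,-0.1,0,-0.12],[0,0,0.003,0,-0.1,0,-0.12],[0,0,0.003,0,-0.1,0,-0.12],[0,0,0.003,0,-0.1,0,-0.12],[0,0,0.003,0,-0.1,0,-0.12],[0,0,0.003,0,-0.1,0,-0.12],[0,0,0.003,0,-0.1,0,-0.12]]])

```text
time: 6.35
eef_pos: [0.4959, 0.0727, 0.0855]
tcp_rot: [0.089, 0.996, -0.006, -0.004]
contact_force: [-9.4, -0.4, 18.6]
opening: 0.559
```

```bash
python3 rel.py;python3 hood.py s3
```

```text
6.35 [0.4959 0.0727 0.0855] [-9.4 -0.4 18.6] [0.08 1.5  0.01]
midpoint in tool [-0.0019 -0.0002 -0.0095] [ 0.0068 -0.0132 -0.9999] 0.007114347940687609
(285, 205) 2 -4 0.97
(290, 222) -8 -14 0.76
(225, 190) -1 0 0.8
```

Request:
apply_moves(moves=[[[0,0,0.003,-0.15,-0.15,0.05,-0.12],[0,0,0.003,-0.15,-0.15,0.05,-0.12],[0,0,0.003,-0.15,-0.15,0.05,-0.12],[0,0,0.003,-0.15,-0.15,0.05,-0.12],[0,0,0.003,-0.15,-0.15,0.05,-0.12],[0,0,0.003,-0.15,-0.15,0.05,-0.12],[0,0,0.003,-0.15,-0.15,0.05,-0.12],[0,0,0.003,-0.15,-0.15,0.05,-0.12],[0,0,0.003,-0.15,-0.15,0.05,-0.12],[0,0,0.003,-0.15,-0.15,0.05,-0.12],[0,0,0.003,-0.15,-0.15,0.05,-0.12],[0,0,0.003,-0.15,-0.15,0.05,-0.12]]])

```text
time: 7.6
eef_pos: [0.496, 0.0728, 0.0854]
tcp_rot: [0.09, 0.996, 0.005, -0.001]
contact_force: [-8.9, -0.1, 18.6]
opening: 0.559
```

```bash
python3 rel.py;python3 hood.py s4; python3 - <<'E'
import cv2,numpy as np
f=lambda n:cv2.resize(cv2.imread(f"pics/{n}.png")[120:250,190:400],(400,248),interpolation=cv2.INTER_CUBIC)
cv2.imwrite("pics/cmp.png",np.vstack([np.hstack([f("side0"),f("s2")]),np.hstack([f("s3"),f("s4")])]))
E
```

```text
7.6 [0.496  0.0728 0.0854] [-8.9 -0.1 18.6] [-0.26  1.58 -0.08]
midpoint in tool [-0.0018 -0.0001 -0.0096] [ 0.0029  0.0094 -1.    ] 0.02032973739256346
(285, 205) 2 -5 0.96
(290, 222) -8 -15 0.76
(225, 190) 0 -1 0.8
```

View pics/cmp.png

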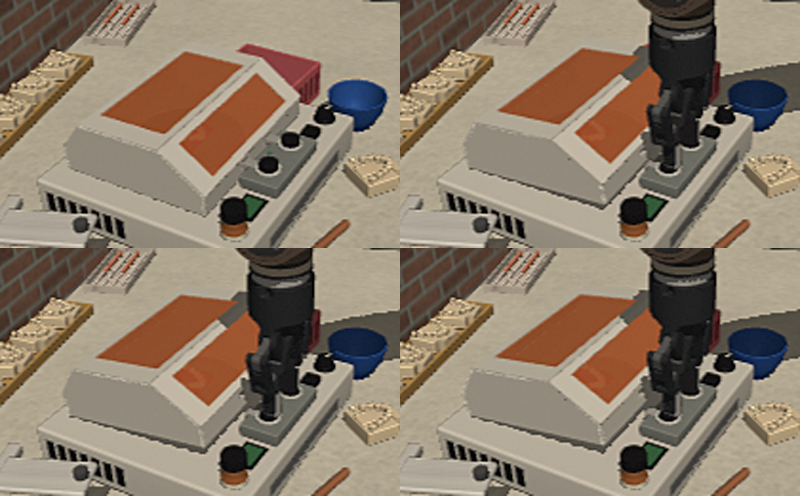

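Compared with the first picture (top left), the hood is clearly rising. Its front-left corner went from (208,213) to about (205,200) in crop pixels. I'll keep holding.

Request:
apply_moves(moves=[[[0,0,0.003,0.05,-0.1,0.05,-0.12],[0,0,0.003,0.05,-0.1,0.05,-0.12],[0,0,0.003,0.05,-0.1,0.05,-0.12],[0,0,0.003,0.05,-0.1,0.05,-0.12],[0,0,0.003,0.05,-0.1,0.05,-0.12],[0,0,0.003,0.05,-0.1,0.05,-0.12],[0,0,0.003,0.05,-0.1,0.05,-0.12],[0,0,0.003,0.05,-0.1,0.05,-0.12],[0,0,0.003,0.05,-0.1,0.05,-0.12],[0,0,0.003,0.05,-0.1,0.05,-0.12],[0,0,0.003,0.05,-0.1,0.05,-0.12],[0,0,0.003,0.05,-0.1,0.05,-0.12]]])

```text
time: 8.85
eef_pos: [0.496, 0.0728, 0.0855]
tcp_rot: [0.092, 0.996, -0.005, -0.006]
contact_force: [-9.5, -1.0, 18.3]
opening: 0.559
```

```bash
python3 rel.py;python3 hood.py s5 >/dev/null; cat > col.py <<'E'
# edge rows of hood's lower left side: shift of each picture against side0 in two strips, and expected shift
import cv2,numpy as np,sys
from plant import ctrl
from h import *
c=ctrl.get_calibration("side");a=np.radians(-11.8);x=np.array([np.cos(a),np.sin(a)]);y=np.array([-x[1],x[0]])
o=np.array([.4966,.0722])+.112*x
W=lambda X,Y,Z:np.r_[o+X*x+Y*y,Z]
for t in (0,.13):
    # hinge near back of hood: front wall at x=-80, hood 205 deep -> hinge x~125, height ~ .065
    f=lambda X,Z:W(.125+(X-.125)*np.cos(t)+(Z-.065)*np.sin(t),.125,.065-(X-.125)*np.sin(t)+(Z-.065)*np.cos(t))
    print(t,"lip",np.round(proj(c,f(-.08,.095)),1),"foot",np.round(proj(c,f(-.08,.067)),1))
for n in sys.argv[1:]:
    g=cv2.cvtColor(cv2.imread(f"pics/{n}.png"),cv2.COLOR_BGR2GRAY).astype(int)
    print(n,[ (u,g[210:246:1,u].tolist()) for u in (294,)])
E
python3 col.py side0 s2 s3 s4 s5
```

```text
8.85 [0.496  0.0728 0.0855] [-9.5 -1.  18.3] [0.13 1.5  0.07]
midpoint in tool [-0.0017 -0.0003 -0.0096] [ 0.0101 -0.0117 -0.9999] 0.019985061131765586
0 lip [298.2 224. ] foot [298.9 234.1]
0.13 lip [295.3 213.5] foot [297.5 224.3]
side0 [(294, [179, 179, 180, 179, 179, 180, 179, 181, 182, 175, 160, 147, 144, 134, 136, 136, 136, 136, 135, 134, 137, 135, 134, 173, 171, 169, 169, 170, 169, 169, 169, 169, 169, 167, 174, 188])]
s2 [(294, [183, 185, 185, 188, 178, 144, 134, 161, 162, 138, 138, 138, 137, 138, 138, 144, 119, 79, 71, 119, 179, 174, 173, 173, 171, 173, 172, 172, 171, 173, 172, 171, 173, 171, 179, 191])]
s3 [(294, [186, 188, 168, 143, 137, 163, 163, 150, 139, 136, 137, 136, 139, 139, 91, 79, 74, 120, 178, 173, 173, 172, 172, 173, 173, 172, 172, 173, 172, 173, 172, 173, 172, 170, 177, 191])]
s4 [(294, [190, 171, 144, 162, 161, 181, 151, 163, 138, 136, 148, 139, 140, 79, 80, 78, 67, 185, 177, 173, 173, 172, 172, 173, 173, 172, 172, 173, 173, 172, 172, 174, 172, 171, 178, 191])]
s5 [(294, [185, 160, 165, 138, 139, 138, 138, 138, 150, 149, 151, 143, 120, 80, 80, 77, 65, 179, 175, 172, 172, 173, 172, 173, 173, 171, 173, 173, 173, 172, 172, 173, 171, 170, 177, 191])]
```

Foot edge rows run 233 → 226 → 224 → 223 → 222.5, against an expected total rise of about 10 px, so it has nearly stopped. I'll hold on a little for margin.

Request:
apply_moves(moves=[[[0,0,0.003,-0.06,-0.2,0,-0.12],[0,0,0.003,-0.06,-0.2,0,-0.12],[0,0,0.003,-0.06,-0.2,0,-0.12],[0,0,0.003,-0.06,-0.2,0,-0.12],[0,0,0.003,-0.06,-0.2,0,-0.12],[0,0,0.003,-0.06,-0.2,0,-0.12],[0,0,0.003,-0.06,-0.2,0,-0.12],[0,0,0.003,-0.06,-0.2,0,-0.12],[0,0,0.003,-0.06,-0.2,0,-0.12],[0,0,0.003,-0.06,-0.2,0,-0.12],[0,0,0.003,-0.06,-0.2,0,-0.12],[0,0,0.003,-0.06,-0.2,0,-0.12]]])

```text
time: 10.1
eef_pos: [0.4963, 0.0728, 0.0853]
tcp_rot: [0.088, 0.996, -0.003, 0.002]
contact_force: [-9.4, -1.1, 18.2]
opening: 0.561
```

```bash
python3 rel.py;python3 hood.py s6 >/dev/null; python3 col.py s5 s6
```

```text
10.1 [0.4963 0.0728 0.0853] [-9.4 -1.1 18.2] [0.13 1.54 0.02]
midpoint in tool [-0.0016 -0.0003 -0.0097] [-0.0046 -0.0064 -1.    ] 0.012048236828022653
0 lip [298.2 224. ] foot [298.9 234.1]
0.13 lip [295.3 213.5] foot [297.5 224.3]
s5 [(294, [185, 160, 165, 138, 139, 138, 138, 138, 150, 149, 151, 143, 120, 80, 80, 77, 65, 179, 175, 172, 172, 173, 172, 173, 173, 171, 173, 173, 173, 172, 172, 173, 171, 170, 177, 191])]
s6 [(294, [184, 146, 168, 199, 172, 147, 136, 161, 149, 135, 150, 143, 94, 77, 80, 79, 64, 179, 175, 171, 173, 173, 173, 172, 172, 172, 173, 173, 172, 174, 173, 173, 172, 170, 178, 192])]
```

Request:
apply_moves(moves=[[[0,0,0.003,-0.03,-0.1,0,-0.12],[0,0,0.003,-0.03,-0.1,0,-0.12],[0,0,0.003,-0.03,-0.1,0,-0.12],[0,0,0.003,-0.03,-0.1,0,-0.12],[0,0,0.003,-0.03,-0.1,0,-0.12],[0,0,0.003,-0.03,-0.1,0,-0.12],[0,0,0.003,-0.03,-0.1,0,-0.12],[0,0,0.003,-0.03,-0.1,0,-0.12],[0,0,0.003,-0.03,-0.1,0,-0.12],[0,0,0.003,-0.03,-0.1,0,-0.12]]])

```text
time: 11.15
eef_pos: [0.4964, 0.0727, 0.0854]
tcp_rot: [0.085, 0.996, -0.003, -0.001]
contact_force: [-8.8, -1.1, 18.7]
opening: 0.563
```

```bash
python3 rel.py;python3 hood.py s7 >/dev/null; python3 col.py s7
```

```text
11.15 [0.4964 0.0727 0.0854] [-8.8 -1.1 18.7] [ 0.13  1.59 -0.01]
midpoint in tool [-0.0014 -0.0003 -0.0096] [ 0.002 -0.007 -1.   ] 0.006721223046716497
0 lip [298.2 224. ] foot [298.9 234.1]
0.13 lip [295.3 213.5] foot [297.5 224.3]
s7 [(294, [186, 141, 147, 168, 167, 150, 161, 163, 150, 138, 141, 148, 89, 79, 82, 78, 64, 180, 175, 172, 172, 173, 173, 173, 173, 174, 173, 171, 173, 172, 173, 172, 172, 169, 179, 191])]
```

The hood is at rest (no change from s6 to s7). Releasing straight up, then clear of it.

Request:
apply_moves(moves=[[[0,0,-0.004,0,0,0,-0.12],[0,0,-0.006,0,0,0,-0.12],[0,0,-0.01,0,0,0,-0.12],[0.002,0,-0.02,0,0,0,-0.12],[0.005,0,-0.03,0,0,0,-0.12],[0.005,0,-0.04,0,0,0,-0.12],[0.005,0,-0.04,0,0,0,-0.12],[0,0.03,-0.03,0,0,0,-0.12],[0,0.04,-0.02,0,0,0,-0.12],[0,0.04,0,0,0,0,-0.12],[0,0,0,0,0,0,-0.12],[0,0,0,0,0,0,-0.12]]])

```text
time: 12.4
eef_pos: [0.4993, 0.1891, 0.2964]
tcp_rot: [0.087, 0.996, -0.002, 0.0]
contact_force: [-0.3, -0.7, 0.8]
opening: 0.558
```

```bash
python3 rel.py;python3 hood.py s8 >/dev/null; python3 col.py s7 s8; python3 - <<'E'
import cv2
from plant import ctrl
import numpy as np
f=lambda i:cv2.resize(i[120:250,190:400],(500,310),interpolation=cv2.INTER_CUBIC)
s=ctrl.read_camera("scene")[:,:,::-1][130:300,200:430]
cv2.imwrite("pics/fin.png",np.vstack([f(cv2.imread("pics/s8.png"))[:290],cv2.resize(s,(500,310))]))
E
```

```text
12.4 [0.4993 0.1891 0.2964] [-0.3 -0.7  0.8] [ 0.   -0.01 -0.01]
midpoint in tool [-0.0185 -0.1146  0.2018] [-0.0011 -0.0037 -1.    ] 0.02942138128041273
0 lip [298.2 224. ] foot [298.9 234.1]
0.13 lip [295.3 213.5] foot [297.5 224.3]
s7 [(294, [186, 141, 147, 168, 167, 150, 161, 163, 150, 138, 141, 148, 89, 79, 82, 78, 64, 180, 175, 172, 172, 173, 173, 173, 173, 174, 173, 171, 173, 172, 173, 172, 172, 169, 179, 191])]
s8 [(294, [179, 148, 149, 150, 146, 134, 134, 134, 133, 135, 137, 143, 88, 78, 79, 75, 61, 174, 169, 168, 166, 168, 167, 167, 167, 168, 167, 168, 167, 166, 167, 167, 167, 166, 172, 185])]
```

View pics/fin.png

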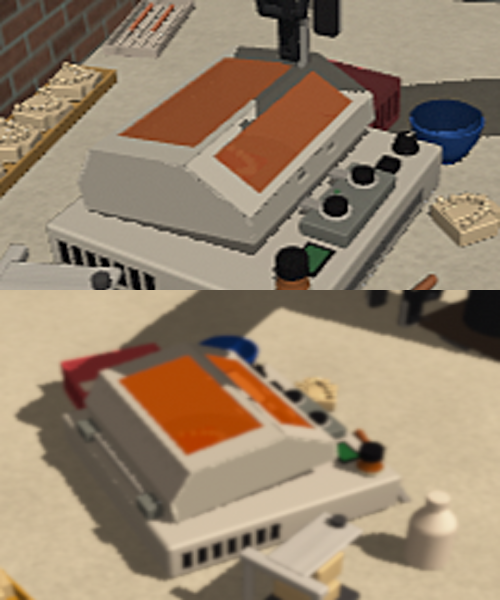

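The hood stands open all along its front, both buttons at (336,206) and (362,175) are back up, and the jar and other items have not moved. The gripper is clear, so I'm handing it in.

```bash
python3 -c "
from plant import ctrl
print(ctrl.sign_off())"
```

```text
the job is handed in; nothing more can be done
None
```

The hood is open. I pressed both release buttons down together with the half-open fingertips and held them for about 7 s. When the hood had stopped rising, I lifted straight up and drew clear, and handed in at about 12.5 s of the 38 s allowed.

**Hood:** in the side picture its front foot edge rose about 10 px, which is what about 0.13 rad (28 mm) should give. It stopped moving before I let go and stayed there after release. I did not measure the lip height directly.

**Force:** the holding force was about 18.6 N, above the 10 N the two buttons need, after a brief peak of at least 25 N. There was also a sideways pull of about 9 N on the fingers. After clearing, the contact force was about 0, within noise.

**Bench:** in the last pictures the buttons are back up, and the jar, knob, start key and loose items look unmoved. I judged that by eye.

**Disagreements:** camera estimates of the button positions differed by 2–4 mm. I used the close wrist view, with about 2 mm of bias away from the hood. The tool tilted by up to 0.8° while holding, and I corrected it as it went.

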